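Sort the laundry bits on the utility-room worktop

TASK

Tidy up after the wash: put both wooden clothes pegs into the round woven basket, both wool dryer balls into the rectangular white tub, down on its floor, and lay the bar of laundry soap flat on the ribs of its soap dish, inside the rim. Leave the scrubbing brush and the blue measuring cup where they are.

Things in the scene. Friction and masses are not known exactly. Their poses are not given: they have to be found in the camera images.
- peg_a: wooden spring clothes peg lying on its side on the worktop, 76 mm long, 19 mm across both legs, 12 mm thick (high). Origin at its centre, 6 mm above the worktop; x along its length towards the jaws, y across both legs (the way to pinch it), z up. 15 g. May lie at any yaw
- peg_b: a second clothes peg, the same as peg_a
- ball_a: off-white wool dryer ball, 60 mm across, stiff, with slight flats so that it does not roll far. Origin at its centre (30 mm above what it rests on), its axes mean nothing. About 50 g
- ball_b: a second dryer ball, the same as ball_a
- soap: cream bar of laundry soap lying flat, 84 mm long (its x), 54 mm wide (its y), 30 mm high (its z), edges rounded 3 mm. Origin at its centre, 15 mm above what it rests on. About 140 g; either large face may be up
- basket: round woven wicker basket, open at the top, fixed, 60 mm high: outside radius 72 mm at the foot and 85 mm at the rim, inside radius about 66 mm at the floor and 79 mm at the rim. Origin under its centre at worktop height, z up; inner floor 6 mm above the origin. Home of the pegs
- tub: rectangular white plastic tub, open at the top, fixed, outside 200 mm (its x) by 150 mm (its y) by 50 mm high, walls and floor 4 mm thick. Origin under its centre at worktop height; its long x axis lies roughly along the world y axis. Home of the dryer balls, which fit side by side along its length
- dish: low white ceramic soap dish, fixed, outside 122 mm (its x) by 92 mm (its y), rim 18 mm high and 8 mm thick, inside 106 by 76 mm; four ribs along x carry the soap 9 mm above the worktop. Origin under its centre at worktop height; its long x axis lies roughly along the world y axis. Home of the soap, long side along long side
- brush: wooden scrubbing brush standing on its bristles, 100 mm (its x) by 44 mm by 38 mm high, loose, among the things to sort; to be left alone. Origin under its centre
- cup: blue plastic measuring cup standing upright, about 64 mm across the rim, 48 mm high, loose, among the things to sort; to be left alone. Origin under its centre
Mind the look-alikes: they are no part of the job. What is shaped like the peg_a but turquoise is not meant.

How it is judged (in metres and radians):
At the end, for the whole second after the job is handed in: Pegs in the basket (within 70 mm of its axis, under 45 mm above its foot); balls inside the tub, centres under 45 mm above its foot; soap in the dish, flat within 0.07 rad, centre within 17 mm of the dish's and under 28 mm above its foot; all at rest (horizontal distance between each of peg_a, peg_b and basket below 0.07 m and z of each of peg_a, peg_b in the frame of basket below 0.045 m and x of ball_a in the frame of tub between -0.08 and 0.08 m and y of ball_a in the frame of tub between -0.055 and 0.055 m and z of each of ball_a, ball_b in the frame of tub below 0.045 m and x of ball_b in the frame of tub between -0.08 and 0.08 m and y of ball_b in the frame of tub between -0.055 and 0.055 m and horizontal distance between soap and dish below 0.017 m and z of soap in the frame of dish below 0.028 m and angle between the z axis of soap and the z axis of dish, either way round below 0.07 rad and linear speed of each of peg_a, peg_b, ball_a, ball_b, soap below 0.02 m/s); the robot touches nothing.
It fails at once if the scrubbing brush is moved by more than 30 mm (distance of brush from where it was at the start of the episode above 0.03 m).
It fails at once if the measuring cup is moved by more than 30 mm (distance of cup from where it was at the start of the episode above 0.03 m).
It also fails if it takes over 136 s, if anything falls off the work surface, if the arm or the gripper's body presses on something with over 40 N, if the wrist force passes 120 N, or if a joint passes its speed limit or range.

ROBOT

A 7-joint arm with a two-finger parallel gripper is mounted at the origin on the work surface. World frame = base frame: x ahead of the robot, y to its left, z up, the work surface at z = 0. Lengths are in m, angles in degrees, forces in N, time in s.
With the tool pointing down it reaches from about 0.425 to 0.875 m from the base axis. Payload 4.7 kg.
Tool frame: the origin (TCP) lies at the very end of the fingers, on their centre line; the grasp point (between the pads) lies 19 mm behind it (pinch_z is the distance from the TCP to the grasp point, in m); z points along the fingers, y is the direction in which the jaws open and shut (so a half turn about z gives the same grasp; the last joint's range is limited). The gripper opens to 87 mm and grips with 3 to 60 N. Pads are 19 mm wide; open, the fingers measure 117 mm over their backs; the gripper's body (75 mm by 190 mm) begins 51 mm behind the grasp point.
Start: joints at [-66.171, 18.392, -4.016, 83.108, 1.295, 78.541, -3.26], TCP at [0.254, 0.598, 0.223] pointing down, gripper open.
Joint ranges: [-163.93, 163.93], [-17.29, 119.83], [-79.2, 71.16], [3.27, 140.29], [-89.18, 269.18], [5.43, 117.66], [-154.24, 154.24]. Speed limits (degrees/s): [147.25, 147.25, 180, 180, 180, 180, 180].

INTERFACE

Orientations are given as [roll, pitch, yaw] about the fixed x, y, z axes, in that order (R = Rz(yaw) Ry(pitch) Rx(roll)).
In Python, from cell import get_obs, read_camera, camera_params, sign_off, pinch_z gives the robot as it stands.
- The arm moves only by the shell command python3 -m handwheel 'ROWS' [FORCE]. ROWS is JSON, a list of rows, each a list of 5 numbers: the finger opening in m, from 0 to 0.087, then the shift along the tool's x, y, z in m, then the turn about the tool's z in rad. In form: [[jaw, tx, ty, tz, twist], ...]. A call has 1 to 20 rows; each row is the pose to reach, as a shift and turn from the pose commanded when the call began, along the tool's axes at that moment; what a row does not reach only later rows make up. A row lasts 1/10 s, in which the tool goes at most 50 mm and 8.59 degrees, less where a joint would pass 70% of its speed; a pose out of reach is approached as far as the arm can. A call with a gripper value outside its range is refused whole. The fingers move at their own pace and stop on an object; FORCE is the grip in N (left out, the last holds). Time passes only in rows, so rows that repeat a pose let the fingers close. It gives the time, the measured TCP pose, the force and the opening at its end, in the units of the state.
- get_obs(): the state, without advancing time (a new reading comes with each control period).
- read_camera(name): name is "scene" or "top"; returns the picture (400x640x3 uint8, blue, green, red); there is no depth.
- camera_params(name): a dict with "camera_matrix" (3x3 intrinsics, pixels), "k1" (the pictures are not rectified: a ray, as slopes to the right and down, at radius r is drawn at 1 + k1 r^2 times it, then the intrinsics apply), "R" (3x3) and "t" (3): a world point X has camera coordinates R X + t. Camera axes: x right, y down, z forward; pixel columns grow to the right and rows downward; lengths in m; the calibration is good to about 2 mm. A picture is of the moment at which its call begins. camera_params takes no time and is no camera call.
- sign_off(): hands the job in, once; it reports no verdict.
The state is a dict: "time_s": time; "qpos": joint angles; "joint_velocities": joint speeds; "effort": joint torques, N m; "tool_pos": TCP position; "tool_rot": TCP orientation; "force": force on the tool from outside, world axes, zero at the start; "wrist_torque": the same for the moment, N m; "grip_width": finger opening in m.
Only numpy, scipy, OpenCV 4.12 (cv2) and the standard library are available. Lean on these libraries where they do the work, as an engineer would, in place of code of your own. Each camera call takes 0.05 s, during which the arm holds its last target.

## Working session

There is one attempt and no reset: what is moved stays moved. The work goes in short steps, Python scripts to look and compute and a shell command to move; the robot and the scene stay as the last step left them, time stands still between calls to the robot, and variables do not carry over. Pictures are saved under pics/ and viewed, and the job is handed in when it is done.

```bash
mkdir -p pics; ls
python3 - <<'E'
from cell import *
import cv2,numpy as np
o=get_obs(); print({k:np.round(v,3) for k,v in o.items()}); print(pinch_z)
for n in("scene","top"):
    im=read_camera(n); cv2.imwrite(f"pics/{n}0.png",im)
    p=camera_params(n); print(n,p)
E
```

```text
pics
{'time_s': np.float64(0.0), 'qpos': array([-66.169,  18.439,  -4.016,  83.175,   1.294,  78.539,  -3.261]), 'joint_velocities': array([-0.05 ,  0.017,  0.073,  0.013, -0.043, -0.066,  0.031]), 'effort': array([ 1.0000e-03, -4.9129e+01, -4.0300e-01, -3.1252e+01, -6.4000e-02,
        4.4000e-02,  0.0000e+00]), 'tool_pos': array([0.254, 0.598, 0.221]), 'tool_rot': array([-1.79893e+02,  4.00000e-03,  1.56978e+02]), 'force': array([-0.711,  0.378,  0.224]), 'wrist_torque': array([ 0.027,  0.062, -0.038]), 'grip_width': np.float64(0.087)}
0.0187
scene {'camera_matrix': array([[389.78058279,   0.        , 316.88174693],
       [  0.        , 389.78058279, 193.15671498],
       [  0.        ,   0.        ,   1.        ]]), 'k1': -0.03955911362399244, 'R': array([[ 3.09224586e-01,  9.50988731e-01, -7.67557078e-04],
       [ 6.04038099e-01, -1.97032987e-01, -7.72214981e-01],
       [-7.34518979e-01,  2.38324224e-01, -6.35360869e-01]]), 't': array([-0.16079665, -0.23995535,  1.51544557])}
top {'camera_matrix': array([[474.43793505,   0.        , 317.29882402],
       [  0.        , 474.43793505, 197.14863331],
       [  0.        ,   0.        ,   1.        ]]), 'k1': -0.028941859215270344, 'R': array([[ 0.01145689, -0.99986931, -0.01140619],
       [-0.99194222, -0.00992525, -0.1263017 ],
       [ 0.12617199,  0.0127613 , -0.9919263 ]]), 't': array([0.01129592, 0.49017804, 1.14311096])}
```

View pics/top0.png

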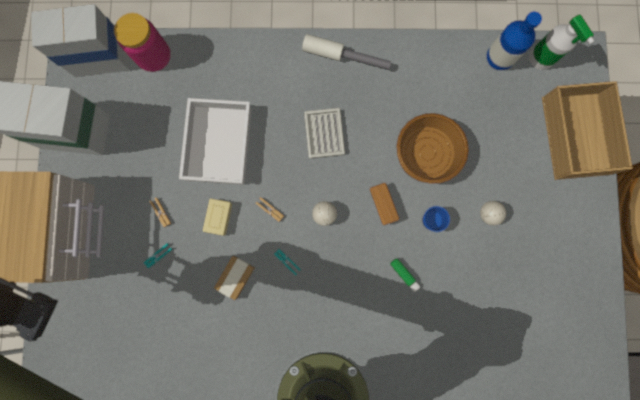

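View pics/scene0.png

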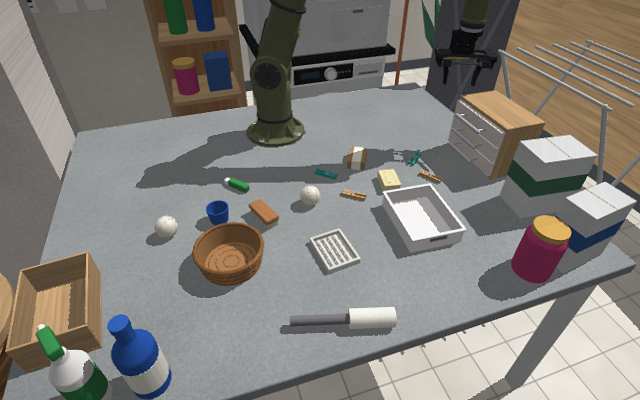

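The top view shows wooden pegs at (161,212) and (270,209), with turquoise look-alikes at (158,256) and (287,261) that I won't touch. The balls are at (324,214) and (494,213). The soap is the cream block at (216,217), and the brown and white block at (235,278) could be mistaken for it. The brush is at (384,203) and the cup at (436,218). The tub is at (215,140), the dish at (325,133), the basket at (432,148). Next I'll check these in a close crop.

```bash
cat > h.py <<'E'
import numpy as np,cv2
from cell import camera_params
def ray(n,uv):
    p=camera_params(n);K=p["camera_matrix"];R=np.array(p["R"]);t=np.array(p["t"])
    d=np.array([(uv[0]-K[0,2])/K[0,0],(uv[1]-K[1,2])/K[1,1]]);x=d.copy()
    for _ in range(20): x=d/(1+p["k1"]*(x@x))
    return -R.T@t, R.T@np.array([x[0],x[1],1])
def plane(n,uv,z):
    c,d=ray(n,uv); return c+d*(z-c[2])/d[2]
def proj(n,X):
    p=camera_params(n);K=p["camera_matrix"];c=np.array(p["R"])@X+np.array(p["t"]);x=c[:2]/c[2];x=x*(1+p["k1"]*(x@x))
    return np.array([K[0,0]*x[0]+K[0,2],K[1,1]*x[1]+K[1,2]])
E
python3 - <<'E'
import cv2,numpy as np
im=cv2.imread('pics/top0.png')
c=cv2.resize(im[180:300,130:330],None,fx=4,fy=4,interpolation=cv2.INTER_CUBIC);cv2.imwrite('pics/c1.png',c)
c=cv2.resize(im[90:240,290:520],None,fx=3.4,fy=3.4,interpolation=cv2.INTER_CUBIC);cv2.imwrite('pics/c2.png',c)
E
```

```text
(no output)
```

View pics/c1.png

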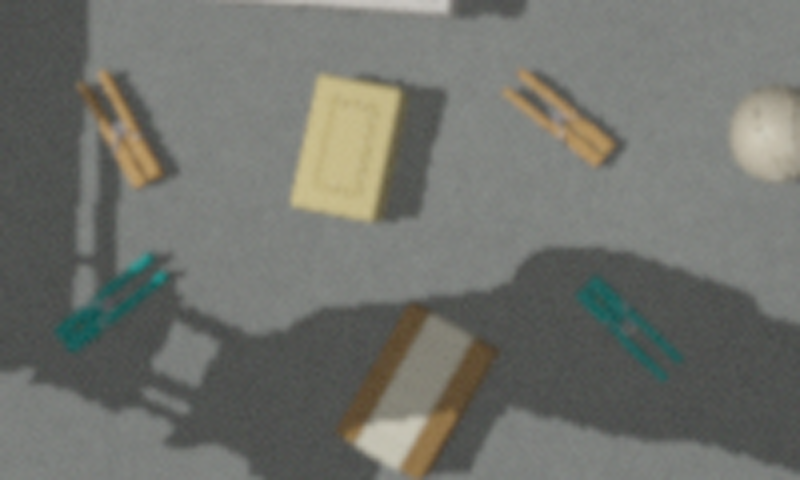

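View pics/c2.png

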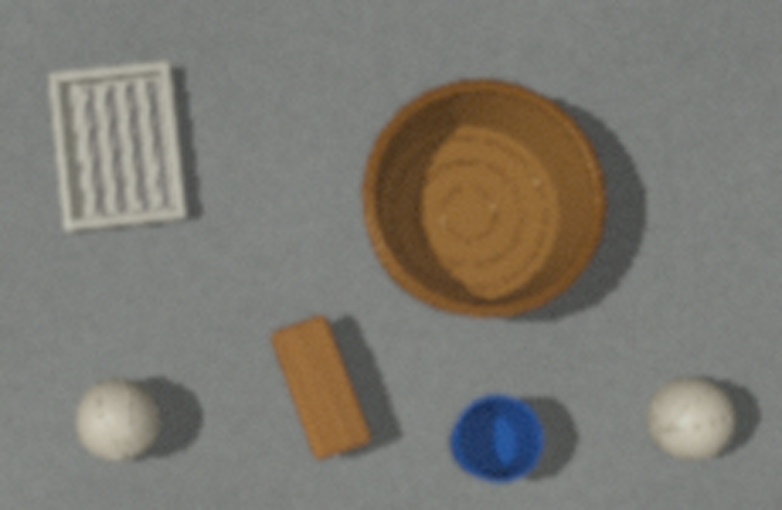

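The crop confirms it: both wooden pegs, the cream soap with its embossed face, and two balls. The brown and white carton is not the soap. Now I'll measure positions.

```bash
cat > m.py <<'E'
import cv2,numpy as np,sys
from h import *
def blob(im,n,box,f,z):
    x0,y0,x1,y1=box
    hsv=cv2.cvtColor(im,cv2.COLOR_BGR2HSV)[y0:y1,x0:x1].astype(int)
    m=f(hsv[...,0],hsv[...,1],hsv[...,2]).astype(np.uint8)
    k,l,s,c=cv2.connectedComponentsWithStats(m)
    if k<2: return None
    i=1+np.argmax(s[1:,4]); cn=cv2.findContours((l==i).astype(np.uint8),0,2)[0]
    pts=cv2.convexHull(max(cn,key=cv2.contourArea))[:,0,:]+[x0,y0]
    ctr=c[i]+[x0,y0]
    P=np.array([plane(n,p.astype(float),z)[:2] for p in pts],np.float32)*1000
    return s[i,4],ctr,cv2.minAreaRect(P),cv2.minEnclosingCircle(P),plane(n,ctr,z)[:2]*1000
wood=lambda h,s,v:(h>8)&(h<25)&(s>85)&(v>60)
cream=lambda h,s,v:(h>18)&(h<35)&(s>50)&(v>120)
white=lambda h,s,v:(v>150)&(s<60)
white2=lambda h,s,v:(s<60)&(v>140)
blue=lambda h,s,v:(h>100)&(h<130)&(s>130)
E
python3 - <<'E'
from m import *
im=cv2.imread('pics/top0.png')
T=[('pegA',(145,190,180,233),wood,.012),('pegB',(250,190,292,228),wood,.012),('soap',(198,192,238,242),cream,.03),
('ballA',(305,195,345,235),white,.03),('ballB',(474,195,515,232),white,.03),('brush',(365,178,405,230),wood,.038),('cup',(415,200,455,238),blue,.048),
('basket',(390,105,475,190),wood,.06),('tub',(170,90,258,190),white,.05),('dish',(298,100,350,165),white2,.018)]
np.set_printoptions(precision=1,suppress=True)
for n,b,f,z in T:
    r=blob(im,'top',b,f,z); print(n,r[0],r[1],'rect',np.array(r[2][0]),np.array(r[2][1]),round(r[2][2],1),'circ',np.array(r[3][0]),round(r[3][1],1),'cent',r[4])
ic=cv2.imread('pics/scene0.png')
print('scene ball chk', [np.array(proj('scene',np.array(p))) for p in [(.42,0,.03),(.42,-.37,.03)]])
E
```

```text
pegA 140 [162.8 215.3] rect [450.  412.9] [75.  21.1] 30.8 circ [452.2 409.3] 37.6 cent [442.6 405.7]
pegB 122 [273.9 211.5] rect [463.2 134.8] [73.6 17.7] 45.9 circ [464.3 133.3] 37.1 cent [455.2 125.4]
soap 744 [216.2 216.5] rect [439.8 266.2] [54.5 85.1] 79.7 circ [439.5 266.6] 47.7 cent [439.4 266.2]
ballA 320 [321.6 213.9] rect [448.5   4.5] [49.5 44.4] 0.6 circ [448.5   6.9] 26.6 cent [448.6   5.6]
ballB 360 [491.9 213.4] rect [ 455.1 -413.8] [49.5 52.1] 0.5 circ [ 454.3 -414.4] 27.2 cent [ 454.  -414.4]
brush 706 [384.1 203.6] rect [ 475.2 -147.5] [98.6 44. ] 19.9 circ [ 475.  -147.2] 51.2 cent [ 474.8 -147.6]
cup 503 [436.2 218.6] rect [ 438.7 -271.9] [55.9 63.3] 0.6 circ [ 437.6 -271.8] 32.0 cent [ 438.3 -272.2]
basket 3966 [432.1 148.1] rect [ 612.2 -264.1] [173.7 172.7] 89.4 circ [ 611.4 -262.4] 88.9 cent [ 609.9 -263.1]
tub 3664 [220.5 142.4] rect [629.  274.8] [158.2 209.3] 86.6 circ [628.8 273.7] 128.8 cent [622.3 258.1]
dish 1270 [324.  132.1] rect [659.1   2.8] [123.3  92.5] 6.2 circ [658.4   2.6] 75.3 cent [658.8   1.6]
scene ball chk [array([306.7, 190.1]), array([181.9, 215.5])]
```

Run:
```python
from m import *
np.set_printoptions(precision=1,suppress=True)
im=cv2.imread('pics/top0.png');ic=cv2.imread('pics/scene0.png')
hs=cv2.cvtColor(im,cv2.COLOR_BGR2HSV)
print(hs[214,305:350].tolist()[::3]); print(hs[140,172:190].tolist()[::2])
warm=lambda h,s,v:(h>10)&(h<32)&(s>28)&(v>60)
wt=lambda h,s,v:((v>165)&(s<60))
def go(n,im,L):
    for a,b,f,z in L:
        r=blob(im,n,b,f,z)
        if r is None: print(a,None);continue
        print(n,a,r[0],r[1],'rect',np.array(r[2][0]),np.array(r[2][1]),round(r[2][2],1),'circ',np.array(r[3][0]),round(r[3][1],1),'cent',r[4])
go('top',im,[('ballA',(305,195,345,235),warm,.03),('ballB',(474,195,515,232),warm,.03),('tub',(170,90,258,190),wt,.05)])
go('scene',ic,[('ballA',(295,180,325,212),warm,.03),('ballB',(150,210,185,242),warm,.03),('soap',(375,165,402,192),cream,.03),
 ('pegB',(336,185,370,204),wood,.012),('pegA',(415,166,445,184),wood,.012)])
```

```text
[[60, 6, 133], [78, 10, 132], [40, 11, 136], [20, 30, 184], [20, 28, 201], [23, 23, 202], [23, 27, 200], [22, 30, 188], [22, 34, 164], [25, 35, 140], [21, 37, 111], [45, 6, 85], [30, 6, 87], [50, 9, 83], [60, 9, 84]]
[[60, 6, 127], [60, 6, 130], [50, 6, 129], [60, 8, 130], [45, 4, 129], [30, 7, 144], [21, 9, 193], [24, 9, 143], [25, 15, 101]]
top ballA 385 [324.7 212.9] rect [451.   -1.6] [54.5 56.8] 0.6 circ [451.   -1.7] 29.9 cent [451.3  -2.3]
top ballB 429 [493.1 212.6] rect [ 456.4 -417.3] [59.4 57.3] 88.2 circ [ 455.3 -417.2] 30.9 cent [ 456.2 -417.6]
top tub 3411 [221.4 142.9] rect [629.  274.6] [156.7 207. ] 86.7 circ [629.2 274.9] 127.7 cent [620.9 255.8]
scene ballA 30 [314.2 199.7] rect [471.6   8.7] [19.8 35.5] 81.1 circ [472.1   9.8] 19.1 cent [470.3   7.7]
scene ballB 28 [173.1 231.5] rect [ 479.1 -396.3] [ 9.9 36.3] 57.9 circ [ 477.3 -399.1] 18.2 cent [ 478.6 -396.2]
scene soap 276 [388.9 177.6] rect [441.7 265.7] [54.  90.6] 79.9 circ [441.6 268.2] 50.1 cent [440.7 266.3]
scene pegB 125 [353.8 194.7] rect [463.3 136. ] [74.7 28.7] 50.2 circ [465.  134.6] 37.8 cent [465.4 137.1]
scene pegA 116 [430.5 176.3] rect [454.  411.7] [74.6 31.6] 29.5 circ [453.5 412.7] 38.7 cent [455.5 412.2]
```

```bash
cat > go.py <<'E'
import sys,numpy as np
from cell import get_obs
from scipy.spatial.transform import Rotation as Rn
# usage: go.py x y z yaw   -> tool-frame shift; yaw mod 180 choosing q7-safe
o=get_obs();p=np.array(o['tool_pos']);r=o['tool_rot'];R=Rn.from_euler('xyz',r,degrees=True).as_matrix()
x,y,z,yaw=map(float,sys.argv[1:5])
yc=np.degrees(np.arctan2(R[1,0],R[0,0]))
d=R.T@(np.array([x,y,z])-p)
az=np.degrees(np.arctan2(y,x))
w=lambda a:(a+180)%360-180
c=[w(yaw-yc),w(yaw+180-yc)]
for tw in c:
    # neutral tool yaw = az+90; q7 estimate
    print('shift',np.round(d,4),'twist',round(np.radians(-tw),3),'off-neutral',round(w(yc+tw-az-90),1))
print('now',np.round(p,4),'yaw',round(yc,1),'t',o['time_s'],'q7',round(o['qpos'][6],1),'F',np.round(o['force'],1),'grip',round(o['grip_width'],4), 'dist',np.linalg.norm(d).round(3))
E
python3 go.py .452 .412 .12 31
```

```text
shift [-0.2548 -0.0934  0.1018] twist 2.199 off-neutral -101.3
shift [-0.2548 -0.0934  0.1018] twist -0.943 off-neutral 78.7
now [0.254  0.5978 0.2216] yaw 157.0 t 0.1 q7 -3.3 F [0.1 0.2 0.1] grip 0.087 dist 0.29
```

```bash
python3 -m handwheel '[[0.05,-0.255,-0.093,0.1,-0.943],[0.05,-0.255,-0.093,0.1,-0.943],[0.05,-0.255,-0.093,0.1,-0.943],[0.05,-0.255,-0.093,0.1,-0.943],[0.05,-0.255,-0.093,0.1,-0.943],[0.05,-0.255,-0.093,0.1,-0.943],[0.05,-0.255,-0.093,0.1,-0.943],[0.05,-0.255,-0.093,0.1,-0.943],[0.05,-0.255,-0.093,0.1,-0.943],[0.05,-0.255,-0.093,0.1,-0.943]]' 15; python3 go.py .452 .412 .003 31
python3 - <<'E'
from cell import *
import cv2
im=read_camera("top"); cv2.imwrite('pics/t1.png',cv2.resize(im[120:280,90:290],None,fx=4,fy=3.7))
E
```

```text
time_s: 1.1
tool_pos: [0.4514, 0.4145, 0.123]
tool_rot: [179.9, 0.0, -148.9]
force: [-0.6, -0.3, -0.5]
grip_width: 0.0498
shift [ 0.0009 -0.0026  0.12  ] twist -3.14 off-neutral -101.3
shift [ 0.0009 -0.0026  0.12  ] twist 0.002 off-neutral 78.7
now [0.4514 0.4145 0.123 ] yaw -148.9 t 1.1 q7 75.3 F [-0.6 -0.3 -0.5] grip 0.0498 dist 0.12
```

View pics/t1.png

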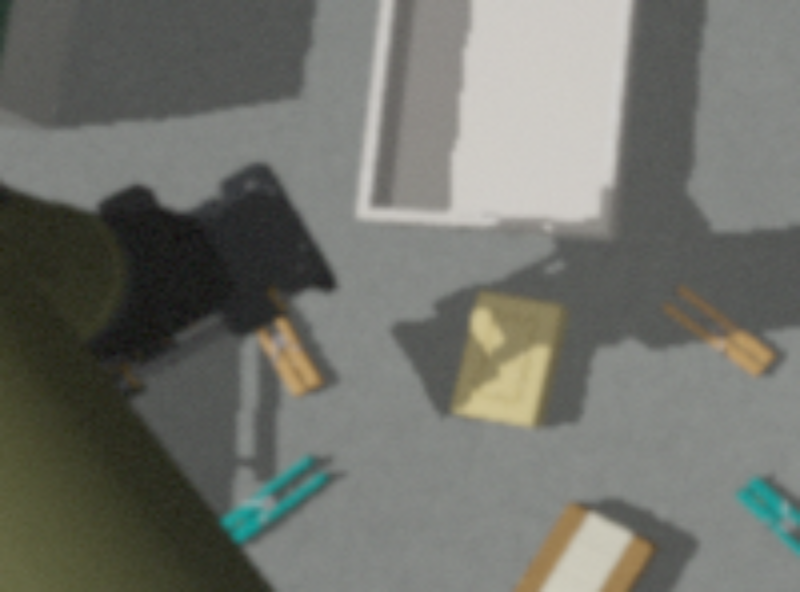

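The gripper hangs over peg A, aligned with it at about crop (290,345). The gripper is offset in the view only by its height. Descending.

```bash
python3 -m handwheel '[[0.05,0.001,-0.0025,0.03,0],[0.05,0.001,-0.0025,0.06,0],[0.05,0.001,-0.0025,0.09,0],[0.05,0.001,-0.0025,0.11,0],[0.05,0.001,-0.0025,0.119,0],[0.05,0.001,-0.0025,0.119,0],[0.0,0.001,-0.0025,0.119,0],[0.0,0.001,-0.0025,0.119,0],[0.0,0.001,-0.0025,0.119,0],[0.0,0.001,-0.0025,0.119,0],[0.0,0.001,-0.0025,0.119,0],[0.0,0.001,-0.0025,0.119,0]]' 15; python3 -m handwheel '[[0.0,0,0,-0.04,0],[0.0,0,0,-0.08,0],[0.0,0,0,-0.12,0],[0.0,0,0,-0.16,0],[0.0,0,0,-0.2,0],[0.0,0,0,-0.2,0],[0.0,0,0,-0.2,0]]';python3 go.py .61 -.295 .2 30
```

```text
time_s: 2.35
tool_pos: [0.4533, 0.4106, 0.0042]
tool_rot: [180.0, 0.1, -149.0]
force: [-1.0, -0.6, 3.1]
grip_width: 0.0197
time_s: 3.05
tool_pos: [0.4534, 0.4106, 0.2046]
tool_rot: [180.0, 0.1, -149.0]
force: [0.3, 1.1, 0.4]
grip_width: 0.0199
shift [ 0.2292 -0.6854  0.0038] twist -3.124 off-neutral -34.2
shift [ 0.2292 -0.6854  0.0038] twist 0.018 off-neutral 145.8
now [0.4534 0.4106 0.2046] yaw -149.0 t 3.05 q7 75.8 F [0.3 1.1 0.4] grip 0.0199 dist 0.723
```

Peg A is held at 19.9 mm. Moving to the basket.

```bash
python3 go.py .632 -.25 .13 121
```

```text
shift [ 0.1873 -0.6582  0.0739] twist 1.571 off-neutral 52.6
shift [ 0.1873 -0.6582  0.0739] twist -1.571 off-neutral -127.4
now [0.4534 0.4106 0.2046] yaw -149.0 t 3.05 q7 75.8 F [0.3 1.1 0.4] grip 0.0199 dist 0.688
```

```bash
python3 -m handwheel '[[0,0.187,-0.658,0,1.571],[0,0.187,-0.658,0,1.571],[0,0.187,-0.658,0,1.571],[0,0.187,-0.658,0,1.571],[0,0.187,-0.658,0,1.571],[0,0.187,-0.658,0,1.571],[0,0.187,-0.658,0,1.571],[0,0.187,-0.658,0,1.571],[0,0.187,-0.658,0,1.571],[0,0.187,-0.658,0,1.571],[0,0.187,-0.658,0,1.571],[0,0.187,-0.658,0,1.571],[0,0.187,-0.658,0,1.571],[0,0.187,-0.658,0,1.571],[0,0.187,-0.658,0.03,1.571],[0,0.187,-0.658,0.074,1.571],[0,0.187,-0.658,0.074,1.571]]';python3 go.py .632 -.25 .02 121
```

```text
time_s: 4.75
tool_pos: [0.6262, -0.248, 0.1206]
tool_rot: [-179.4, -0.7, 120.9]
force: [-1.4, 1.2, -1.3]
grip_width: 0.0196
shift [-0.0058  0.005   0.1005] twist -0.001 off-neutral 52.6
shift [-0.0058  0.005   0.1005] twist 3.141 off-neutral -127.4
now [ 0.6262 -0.248   0.1206] yaw 120.9 t 4.75 q7 59.3 F [-1.4  1.2 -1.3] grip 0.0196 dist 0.101
```

```bash
python3 -m handwheel '[[0,0,0,0,0],[0,0,0,0,0]]'; python3 go.py .632 -.25 .018 121
python3 - <<'E'
from cell import *
import cv2
im=read_camera("scene"); cv2.imwrite('pics/s1.png',im[120:320,120:400])
E
```

```text
time_s: 4.95
tool_pos: [0.6327, -0.2502, 0.1313]
tool_rot: [179.9, 0.1, 121.0]
force: [0.2, 0.2, 0.1]
grip_width: 0.0198
shift [ 0.0007 -0.0006  0.1133] twist 0.0 off-neutral 52.6
shift [ 0.0007 -0.0006  0.1133] twist -3.141 off-neutral -127.4
now [ 0.6327 -0.2502  0.1313] yaw 121.0 t 4.95 q7 59.3 F [0.2 0.2 0.1] grip 0.0198 dist 0.113
```

View pics/s1.png

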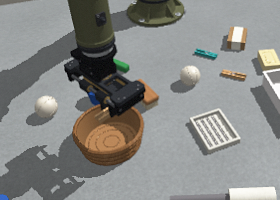

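The peg hangs over the basket. Lowering and releasing.

```bash
python3 -m handwheel '[[0,0,0,0.03,0],[0,0,0,0.06,0],[0,0,0,0.09,0],[0,0,0,0.105,0],[0,0,0,0.115,0],[0,0,0,0.115,0],[0.04,0,0,0.115,0],[0.04,0,0,0.115,0],[0.04,0,0,0.115,0],[0.04,0,0,0.09,0],[0.04,0,0,0.06,0],[0.04,0,0,0.03,0],[0.04,0,0,-0.02,0],[0.04,0,0,-0.07,0],[0.04,0,0,-0.07,0]]';python3 go.py .463 .135 .12 47;python3 - <<'E'
from cell import *
import cv2
im=read_camera("scene"); cv2.imwrite('pics/s2.png',cv2.resize(im[200:300,170:300],None,fx=5,fy=5))
E
```

```text
time_s: 6.5
tool_pos: [0.6357, -0.2524, 0.2095]
tool_rot: [179.4, 0.7, 121.0]
force: [1.5, -1.0, 0.9]
grip_width: 0.0399
shift [0.4221 0.0505 0.0851] twist 1.291 off-neutral -59.3
shift [0.4221 0.0505 0.0851] twist -1.85 off-neutral 120.7
now [ 0.6357 -0.2524  0.2095] yaw 121.0 t 6.5 q7 58.4 F [ 1.5 -1.   0.9] grip 0.0399 dist 0.434
```

View pics/s2.png

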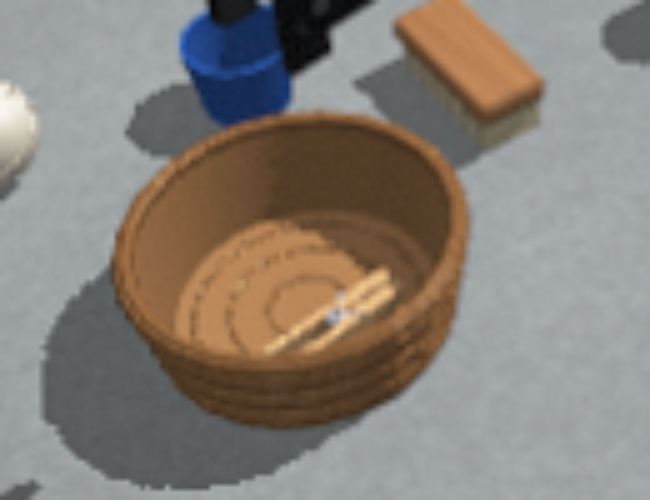

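Peg A lies on the basket floor at crop (335,310). Next is peg B.

```bash
python3 -m handwheel '[[0.05,0.422,0.05,0,1.275],[0.05,0.422,0.05,0,1.275],[0.05,0.422,0.05,0,1.275],[0.05,0.422,0.05,0,1.275],[0.05,0.422,0.05,0,1.275],[0.05,0.422,0.05,0,1.275],[0.05,0.422,0.05,0,1.275],[0.05,0.422,0.05,0,1.275],[0.05,0.422,0.05,0,1.275],[0.05,0.422,0.05,0.02,1.275],[0.05,0.422,0.05,0.05,1.275],[0.05,0.422,0.05,0.08,1.275],[0.05,0.422,0.05,0.08,1.275],[0.05,0.422,0.05,0.08,1.275]]';python3 go.py .4635 .1355 .003 48
```

```text
time_s: 7.95
tool_pos: [0.4568, 0.1371, 0.1195]
tool_rot: [-180.0, 0.1, 47.9]
force: [0.6, 1.3, -0.4]
grip_width: 0.05
shift [0.0034 0.0061 0.1164] twist -0.001 off-neutral -58.3
shift [0.0034 0.0061 0.1164] twist 3.14 off-neutral 121.7
now [0.4568 0.1371 0.1195] yaw 47.9 t 7.95 q7 -61.4 F [ 0.6  1.3 -0.4] grip 0.05 dist 0.117
```

```bash
python3 -m handwheel '[[0.05,0.003,0.006,0.03,0],[0.05,0.003,0.006,0.06,0],[0.05,0.003,0.006,0.09,0],[0.05,0.003,0.006,0.107,0],[0.05,0.003,0.006,0.115,0],[0.05,0.003,0.006,0.115,0],[0,0.003,0.006,0.115,0],[0,0.003,0.006,0.115,0],[0,0.003,0.006,0.115,0],[0,0.003,0.006,0.115,0],[0,0.003,0.006,0.115,0],[0,0.003,0.006,0.115,0]]' 15; python3 -m handwheel '[[0.0,0,0,-0.04,0],[0.0,0,0,-0.08,0],[0.0,0,0,-0.12,0],[0.0,0,0,-0.16,0],[0.0,0,0,-0.2,0],[0.0,0,0,-0.2,0],[0.0,0,0,-0.2,0]]';python3 go.py .590 -.275 .13 121
```

```text
time_s: 9.15
tool_pos: [0.464, 0.1359, 0.005]
tool_rot: [180.0, -0.0, 47.9]
force: [-1.0, 0.3, 3.6]
grip_width: 0.0194
time_s: 9.85
tool_pos: [0.4641, 0.1358, 0.2053]
tool_rot: [180.0, -0.1, 47.9]
force: [-0.1, -0.5, -0.3]
grip_width: 0.0193
shift [-0.2209  0.3686  0.0751] twist -1.275 off-neutral 56.0
shift [-0.2209  0.3686  0.0751] twist 1.867 off-neutral -124.0
now [0.4641 0.1358 0.2053] yaw 47.9 t 9.85 q7 -62.0 F [-0.1 -0.5 -0.3] grip 0.0193 dist 0.436
```

```bash
python3 -m handwheel '[[0,-0.221,0.369,0,-1.275],[0,-0.221,0.369,0,-1.275],[0,-0.221,0.369,0,-1.275],[0,-0.221,0.369,0,-1.275],[0,-0.221,0.369,0,-1.275],[0,-0.221,0.369,0,-1.275],[0,-0.221,0.369,0,-1.275],[0,-0.221,0.369,0,-1.275],[0,-0.221,0.369,0,-1.275],[0,-0.221,0.369,0,-1.275],[0,-0.221,0.369,0.03,-1.275],[0,-0.221,0.369,0.075,-1.275],[0,-0.221,0.369,0.075,-1.275],[0,-0.221,0.369,0.075,-1.275],[0,-0.221,0.369,0.075,-1.275]]';python3 go.py .59 -.275 .018 121
```

```text
time_s: 11.35
tool_pos: [0.5906, -0.2758, 0.1313]
tool_rot: [179.9, 0.1, 121.0]
force: [0.8, -0.4, 0.6]
grip_width: 0.0196
shift [ 0.0012 -0.0003  0.1133] twist 0.001 off-neutral 56.0
shift [ 0.0012 -0.0003  0.1133] twist -3.141 off-neutral -124.0
now [ 0.5906 -0.2758  0.1313] yaw 121.0 t 11.35 q7 64.4 F [ 0.8 -0.4  0.6] grip 0.0196 dist 0.113
```

```bash
python3 -m handwheel '[[0,0,0,0.03,0],[0,0,0,0.06,0],[0,0,0,0.09,0],[0,0,0,0.105,0],[0,0,0,0.115,0],[0,0,0,0.115,0],[0.035,0,0,0.115,0],[0.035,0,0,0.115,0],[0.035,0,0,0.115,0],[0.035,0,0,0.09,0],[0.035,0,0,0.06,0],[0.035,0,0,0.03,0],[0.035,0,0,-0.02,0],[0.035,0,0,-0.07,0],[0.035,0,0,-0.07,0]]';python3 - <<'E'
from cell import *
import cv2
im=read_camera("scene"); cv2.imwrite('pics/s3.png',cv2.resize(im[200:300,170:300],None,fx=5,fy=5))
im=read_camera("top"); cv2.imwrite('pics/t3.png',im)
E
python3 go.py .4395 .2665 .15 169.5
```

```text
time_s: 12.85
tool_pos: [0.5934, -0.2783, 0.2088]
tool_rot: [179.5, 0.7, 121.0]
force: [0.0, -1.4, 0.3]
grip_width: 0.035
shift [0.5431 0.1498 0.0507] twist -0.847 off-neutral 48.3
shift [0.5431 0.1498 0.0507] twist 2.295 off-neutral -131.7
now [ 0.5905 -0.2762  0.2018] yaw 121.0 t 12.95 q7 63.1 F [ 0.2  0.1 -0.7] grip 0.0349 dist 0.566
```

View pics/s3.png

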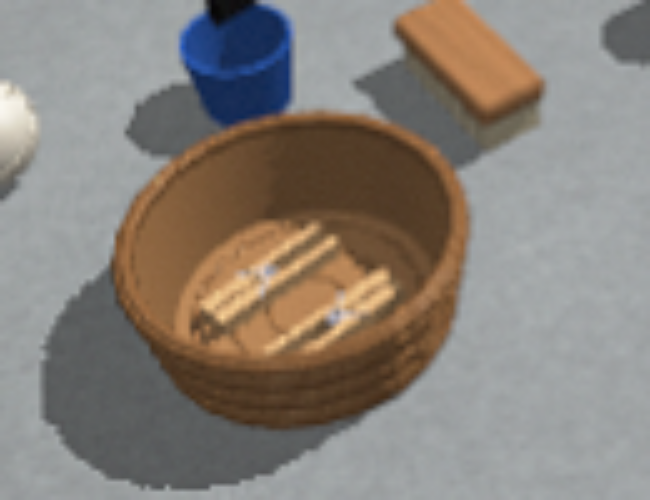

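View pics/t3.png

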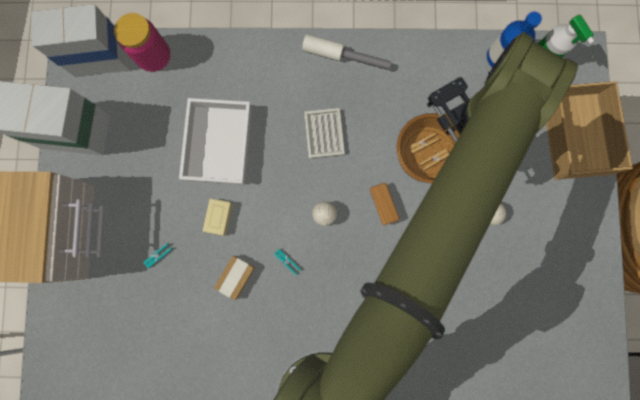

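Both pegs lie side by side on the basket floor, at crop (265,270) and (335,310). The cup and brush are untouched. Ball B next.

```bash
python3 go.py .456 -.4173 .12 80
```

```text
shift [-0.0515 -0.1882  0.0814] twist 0.715 off-neutral 32.5
shift [-0.0515 -0.1882  0.0814] twist -2.426 off-neutral -147.5
now [ 0.5905 -0.2762  0.2018] yaw 121.0 t 12.95 q7 63.1 F [ 0.2  0.1 -0.7] grip 0.0349 dist 0.211
```

```bash
python3 -m handwheel '[[0.087,-0.051,-0.188,0,0.715],[0.087,-0.051,-0.188,0,0.715],[0.087,-0.051,-0.188,0,0.715],[0.087,-0.051,-0.188,0,0.715],[0.087,-0.051,-0.188,0,0.715],[0.087,-0.051,-0.188,0.02,0.715],[0.087,-0.051,-0.188,0.05,0.715],[0.087,-0.051,-0.188,0.08,0.715],[0.087,-0.051,-0.188,0.08,0.715],[0.087,-0.051,-0.188,0.08,0.715],[0.087,-0.051,-0.188,0.08,0.715]]';python3 go.py .456 -.4173 .011 80
```

```text
time_s: 14.05
tool_pos: [0.4552, -0.4168, 0.1208]
tool_rot: [179.9, 0.0, 80.0]
force: [-0.4, -0.1, -0.1]
grip_width: 0.0866
shift [-0.0003  0.0007  0.1098] twist 0.0 off-neutral 32.5
shift [-0.0003  0.0007  0.1098] twist -3.141 off-neutral -147.5
now [ 0.4552 -0.4168  0.1208] yaw 80.0 t 14.05 q7 43.7 F [-0.4 -0.1 -0.1] grip 0.0866 dist 0.11
```

```bash
python3 -m handwheel '[[0.087,0,0.001,0.03,0],[0.087,0,0.001,0.06,0],[0.087,0,0.001,0.085,0],[0.087,0,0.001,0.1,0],[0.087,0,0.001,0.11,0],[0.087,0,0.001,0.11,0],[0.02,0,0.001,0.11,0],[0.02,0,0.001,0.11,0],[0.02,0,0.001,0.11,0],[0.02,0,0.001,0.11,0],[0.02,0,0.001,0.11,0],[0.02,0,0.001,0.11,0]]' 12; python3 -m handwheel '[[0.02,0,0,-0.04,0],[0.02,0,0,-0.08,0],[0.02,0,0,-0.12,0],[0.02,0,0,-0.16,0],[0.02,0,0,-0.19,0],[0.02,0,0,-0.19,0],[0.02,0,0,-0.19,0]]';python3 go.py .679 .275 .12 176.5; python3 go.py .586 .281 .12 176.5
```

```text
time_s: 15.25
tool_pos: [0.456, -0.4165, 0.01]
tool_rot: [180.0, 0.0, 80.0]
force: [0.2, 0.8, 3.5]
grip_width: 0.0592
time_s: 15.95
tool_pos: [0.4559, -0.4163, 0.1998]
tool_rot: [179.9, -0.0, 80.0]
force: [0.2, 0.1, -0.5]
grip_width: 0.0589
shift [0.7195 0.1001 0.08  ] twist -1.684 off-neutral 64.5
shift [0.7195 0.1001 0.08  ] twist 1.458 off-neutral -115.5
now [ 0.4559 -0.4163  0.1998] yaw 80.0 t 15.95 q7 41.5 F [ 0.2  0.1 -0.5] grip 0.0589 dist 0.731
shift [0.7093 0.0074 0.0799] twist -1.684 off-neutral 60.9
shift [0.7093 0.0074 0.0799] twist 1.458 off-neutral -119.1
now [ 0.4559 -0.4163  0.1998] yaw 80.0 t 15.95 q7 41.5 F [ 0.2  0.1 -0.5] grip 0.0589 dist 0.714
```

```bash
python3 -m handwheel '[[0.02,0.719,0.1,0,-1.684],[0.02,0.719,0.1,0,-1.684],[0.02,0.719,0.1,0,-1.684],[0.02,0.719,0.1,0,-1.684],[0.02,0.719,0.1,0,-1.684],[0.02,0.719,0.1,0,-1.684],[0.02,0.719,0.1,0,-1.684],[0.02,0.719,0.1,0,-1.684],[0.02,0.719,0.1,0,-1.684],[0.02,0.719,0.1,0,-1.684],[0.02,0.719,0.1,0,-1.684],[0.02,0.719,0.1,0,-1.684],[0.02,0.719,0.1,0,-1.684],[0.02,0.719,0.1,0,-1.684],[0.02,0.719,0.1,0,-1.684],[0.02,0.719,0.1,0.03,-1.684],[0.02,0.719,0.1,0.06,-1.684],[0.02,0.719,0.1,0.08,-1.684],[0.02,0.719,0.1,0.08,-1.684],[0.02,0.719,0.1,0.08,-1.684]]';python3 go.py .678 .275 .017 176
python3 - <<'E'
from cell import *
import cv2
im=read_camera("scene"); cv2.imwrite('pics/s4.png',cv2.resize(im[140:280,340:500],None,fx=4,fy=4))
E
```

```text
time_s: 17.95
tool_pos: [0.6779, 0.2742, 0.1181]
tool_rot: [-179.9, -0.1, 176.5]
force: [1.0, -0.0, 0.2]
grip_width: 0.0589
shift [-0.0003  0.0009  0.1011] twist 0.009 off-neutral 63.9
shift [-0.0003  0.0009  0.1011] twist -3.133 off-neutral -116.1
now [0.6779 0.2742 0.1181] yaw 176.5 t 17.95 q7 68.0 F [ 1.  -0.   0.2] grip 0.0589 dist 0.101
```

View pics/s4.png

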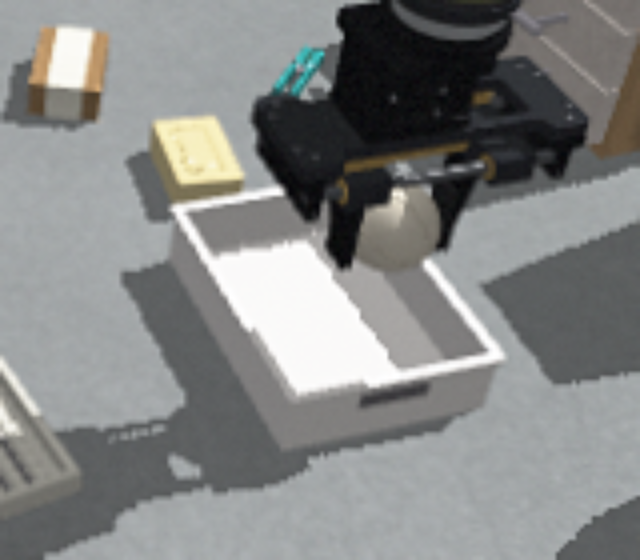

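Ball B is over the tub, at crop (400,230). Lowering it to just above the floor and releasing with a modest opening.

```bash
python3 -m handwheel '[[0.02,0,0,0.03,0],[0.02,0,0,0.06,0],[0.02,0,0,0.085,0],[0.02,0,0,0.095,0],[0.02,0,0,0.102,0],[0.02,0,0,0.102,0],[0.075,0,0,0.102,0],[0.075,0,0,0.102,0],[0.075,0,0,0.102,0],[0.075,0,0,0.07,0],[0.075,0,0,0.03,0],[0.075,0,0,-0.02,0],[0.075,0,0,-0.07,0],[0.075,0,0,-0.08,0],[0.075,0,0,-0.08,0]]';python3 go.py .4395 .2665 .12 169.5
```

```text
time_s: 19.5
tool_pos: [0.6804, 0.275, 0.2038]
tool_rot: [179.8, 0.4, 176.5]
force: [0.3, -0.4, -0.6]
grip_width: 0.0752
shift [ 0.2405 -0.0234  0.0823] twist 0.122 off-neutral 48.3
shift [ 0.2405 -0.0234  0.0823] twist -3.019 off-neutral -131.7
now [0.6804 0.275  0.2038] yaw 176.5 t 19.5 q7 67.4 F [ 0.3 -0.4 -0.6] grip 0.0752 dist 0.255
```

```bash
python3 -m handwheel '[[0.08,0.2405,-0.0234,0,0.122],[0.08,0.2405,-0.0234,0,0.122],[0.08,0.2405,-0.0234,0,0.122],[0.08,0.2405,-0.0234,0,0.122],[0.08,0.2405,-0.0234,0,0.122],[0.08,0.2405,-0.0234,0.03,0.122],[0.08,0.2405,-0.0234,0.06,0.122],[0.08,0.2405,-0.0234,0.08,0.122],[0.08,0.2405,-0.0234,0.08,0.122],[0.08,0.2405,-0.0234,0.08,0.122]]';python3 go.py .4395 .2665 .013 169.5
python3 - <<'E'
from cell import *
import cv2
im=read_camera("scene"); cv2.imwrite('pics/s5.png',cv2.resize(im[140:280,340:500],None,fx=4,fy=4))
E
```

```text
time_s: 20.5
tool_pos: [0.4365, 0.2653, 0.1187]
tool_rot: [-179.9, -0.1, 169.5]
force: [0.9, -0.3, 0.6]
grip_width: 0.0799
shift [-0.0028  0.0019  0.1057] twist 0.001 off-neutral 48.3
shift [-0.0028  0.0019  0.1057] twist -3.141 off-neutral -131.7
now [0.4365 0.2653 0.1187] yaw 169.5 t 20.5 q7 46.7 F [ 0.9 -0.3  0.6] grip 0.0799 dist 0.106
```

View pics/s5.png

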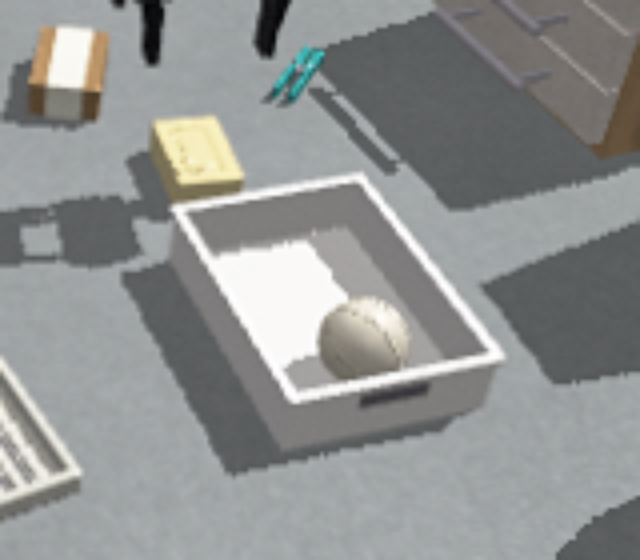

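Ball B sits on the tub floor. The gripper is over the soap, so descending.

```bash
python3 -m handwheel '[[0.08,-0.0028,0.002,0.03,0],[0.08,-0.0028,0.002,0.06,0],[0.08,-0.0028,0.002,0.085,0],[0.08,-0.0028,0.002,0.098,0],[0.08,-0.0028,0.002,0.106,0],[0.08,-0.0028,0.002,0.106,0],[0.02,-0.0028,0.002,0.106,0],[0.02,-0.0028,0.002,0.106,0],[0.02,-0.0028,0.002,0.106,0],[0.02,-0.0028,0.002,0.106,0],[0.02,-0.0028,0.002,0.106,0],[0.02,-0.0028,0.002,0.106,0]]' 25; python3 -m handwheel '[[0.02,0,0,-0.03,0],[0.02,0,0,-0.06,0],[0.02,0,0,-0.09,0],[0.02,0,0,-0.12,0],[0.02,0,0,-0.12,0],[0.02,0,0,-0.12,0]]';python3 go.py .659 .0028 .13 6.2
python3 - <<'E'
from cell import *
import cv2
im=read_camera("scene"); cv2.imwrite('pics/s6.png',cv2.resize(im[100:240,320:480],None,fx=4,fy=4))
E
```

```text
time_s: 21.75
tool_pos: [0.4407, 0.2675, 0.0141]
tool_rot: [180.0, 0.0, 169.5]
force: [-0.2, -1.7, 4.1]
grip_width: 0.0539
time_s: 22.35
tool_pos: [0.4403, 0.2672, 0.1335]
tool_rot: [180.0, 0.0, 169.5]
force: [0.3, 0.5, -1.0]
grip_width: 0.0539
shift [-0.2631 -0.2203  0.0035] twist 2.851 off-neutral -84.0
shift [-0.2631 -0.2203  0.0035] twist -0.291 off-neutral 96.0
now [0.4403 0.2672 0.1335] yaw 169.5 t 22.35 q7 46.7 F [ 0.3  0.5 -1. ] grip 0.0539 dist 0.343
```

View pics/s6.png

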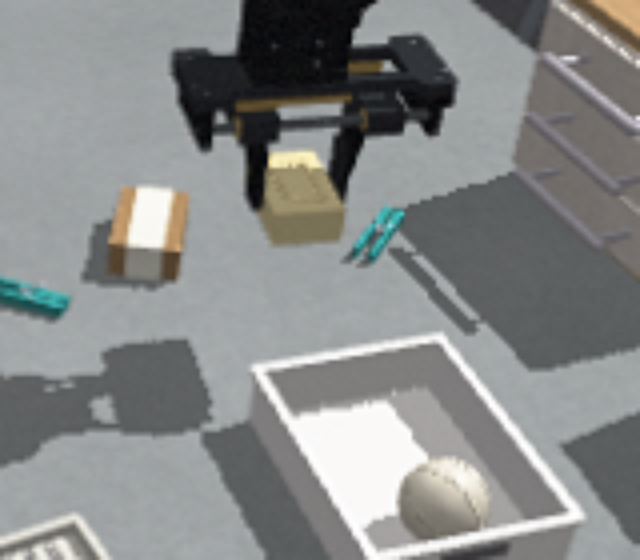

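The soap is held level at 53.9 mm. Moving it to the dish.

```bash
python3 -m handwheel '[[0.02,-0.263,-0.22,-0.03,-0.291],[0.02,-0.263,-0.22,-0.03,-0.291],[0.02,-0.263,-0.22,-0.03,-0.291],[0.02,-0.263,-0.22,-0.03,-0.291],[0.02,-0.263,-0.22,-0.03,-0.291],[0.02,-0.263,-0.22,-0.03,-0.291],[0.02,-0.263,-0.22,-0.03,-0.291],[0.02,-0.263,-0.22,-0.01,-0.291],[0.02,-0.263,-0.22,0.02,-0.291],[0.02,-0.263,-0.22,0.05,-0.291],[0.02,-0.263,-0.22,0.05,-0.291],[0.02,-0.263,-0.22,0.05,-0.291]]';python3 go.py .659 .0028 .024 6.2
python3 - <<'E'
from cell import *
import cv2
im=read_camera("scene"); cv2.imwrite('pics/s7.png',cv2.resize(im[180:300,270:420],None,fx=4,fy=4))
E
```

```text
time_s: 23.6
tool_pos: [0.6578, 0.003, 0.082]
tool_rot: [-180.0, -0.2, -173.8]
force: [0.2, 0.5, -1.2]
grip_width: 0.0541
shift [-0.0014 -0.0003  0.058 ] twist -3.142 off-neutral -84.0
shift [-0.0014 -0.0003  0.058 ] twist 0.0 off-neutral 96.0
now [0.6578 0.003  0.082 ] yaw -173.8 t 23.6 q7 102.3 F [ 0.2  0.5 -1.2] grip 0.0541 dist 0.058
```

View pics/s7.png

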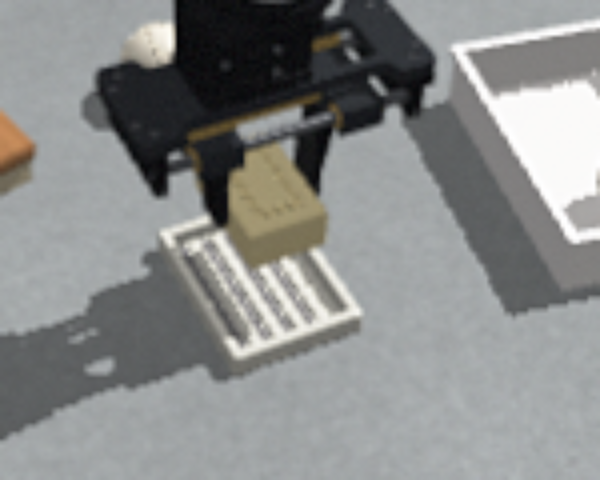

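The soap is above the dish and parallel to it. Lowering slowly before release.

```bash
python3 -m handwheel '[[0.02,-0.001,0,0.02,0],[0.02,-0.001,0,0.035,0],[0.02,-0.001,0,0.045,0],[0.02,-0.001,0,0.052,0],[0.02,-0.001,0,0.055,0],[0.02,-0.001,0,0.056,0],[0.02,-0.001,0,0.056,0],[0.02,-0.001,0,0.056,0]]';python3 go.py .659 .0028 .024 6.2
python3 - <<'E'
from cell import *
import cv2
im=read_camera("scene"); cv2.imwrite('pics/s8.png',cv2.resize(im[180:300,270:420],None,fx=5,fy=5))
E
```

```text
time_s: 24.45
tool_pos: [0.6604, 0.0032, 0.0282]
tool_rot: [180.0, 0.1, -173.8]
force: [0.6, -0.4, -1.4]
grip_width: 0.0538
shift [ 0.0015 -0.0002  0.0042] twist 3.142 off-neutral -84.0
shift [ 0.0015 -0.0002  0.0042] twist -0.0 off-neutral 96.0
now [0.6604 0.0032 0.0282] yaw -173.8 t 24.45 q7 103.5 F [ 0.6 -0.4 -1.4] grip 0.0538 dist 0.004
```

View pics/s8.png

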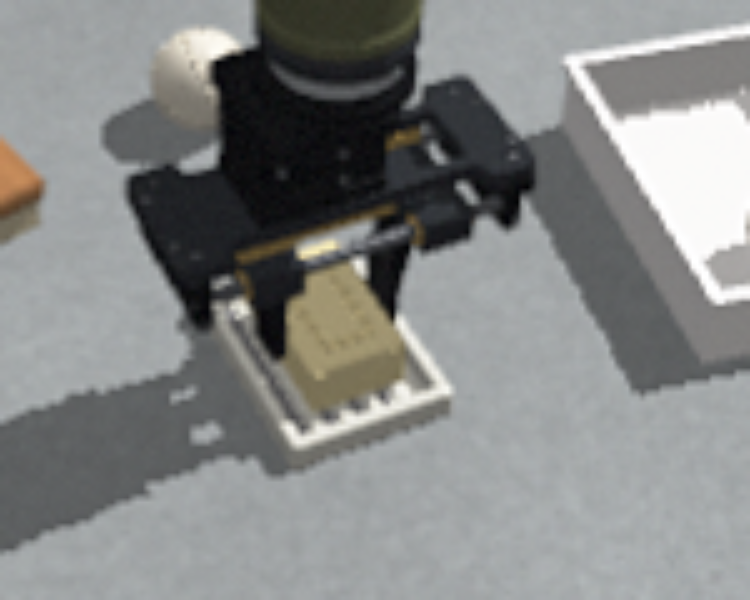

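```bash
python3 -m handwheel '[[0.02,0.001,0,0.002,0],[0.02,0.001,0,0.0035,0],[0.02,0.001,0,0.004,0],[0.02,0.001,0,0.004,0]]';python3 go.py .659 .0028 .024 6.2; python3 -m handwheel '[[0.075,0,0,0,0],[0.075,0,0,0,0],[0.075,0,0,0,0],[0.075,0,0,-0.02,0],[0.075,0,0,-0.05,0],[0.075,0,0,-0.09,0],[0.075,0,0,-0.13,0],[0.075,0,0,-0.17,0],[0.075,0,0,-0.17,0],[0.075,0,0,-0.17,0]]';python3 go.py .451 -.0017 .12 150
python3 - <<'E'
from cell import *
import cv2
im=read_camera("scene"); cv2.imwrite('pics/s9.png',cv2.resize(im[180:300,270:420],None,fx=5,fy=5))
E
```

```text
time_s: 24.9
tool_pos: [0.6589, 0.0031, 0.0234]
tool_rot: [180.0, -0.0, -173.8]
force: [0.3, -0.5, -1.2]
grip_width: 0.054
shift [-0.0001 -0.0003 -0.0006] twist -3.141 off-neutral -84.0
shift [-0.0001 -0.0003 -0.0006] twist 0.0 off-neutral 96.0
now [0.6589 0.0031 0.0234] yaw -173.8 t 24.9 q7 103.5 F [ 0.3 -0.5 -1.2] grip 0.054 dist 0.001
time_s: 25.9
tool_pos: [0.6597, 0.003, 0.195]
tool_rot: [180.0, 0.2, -173.8]
force: [0.4, -0.1, -1.2]
grip_width: 0.075
shift [0.2082 0.0178 0.0744] twist 0.632 off-neutral 60.2
shift [0.2082 0.0178 0.0744] twist -2.51 off-neutral -119.8
now [0.6597 0.003  0.195 ] yaw -173.8 t 25.9 q7 100.7 F [ 0.4 -0.1 -1.2] grip 0.075 dist 0.222
```

View pics/s9.png

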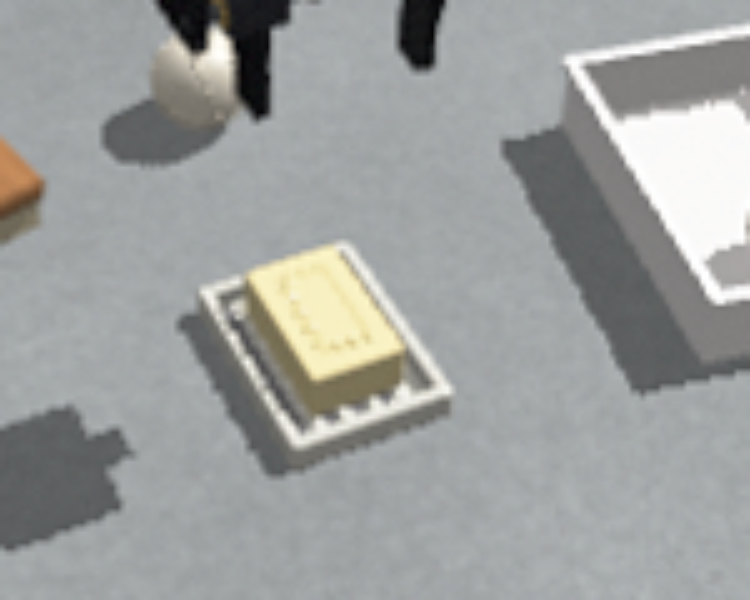

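The soap lies flat on the ribs inside the rim. Now ball A.

```bash
python3 -m handwheel '[[0.087,0.208,0.018,0,0.632],[0.087,0.208,0.018,0,0.632],[0.087,0.208,0.018,0,0.632],[0.087,0.208,0.018,0,0.632],[0.087,0.208,0.018,0,0.632],[0.087,0.208,0.018,0.03,0.632],[0.087,0.208,0.018,0.06,0.632],[0.087,0.208,0.018,0.075,0.632],[0.087,0.208,0.018,0.075,0.632],[0.087,0.208,0.018,0.075,0.632]]';python3 - <<'E'
from m import *
from cell import *
im=read_camera("top"); cv2.imwrite('pics/t10.png',im)
warm=lambda h,s,v:(h>10)&(h<32)&(s>22)&(v>60)
E
python3 go.py .451 -.0017 .011 150
```

```text
time_s: 26.95
tool_pos: [0.4496, -0.0016, 0.1179]
tool_rot: [-179.9, -0.1, 150.0]
force: [0.4, -0.7, -0.1]
grip_width: 0.0872
shift [-0.0007  0.0002  0.1077] twist -0.0 off-neutral 60.2
shift [-0.0007  0.0002  0.1077] twist 3.141 off-neutral -119.8
now [ 0.4503 -0.0015  0.1187] yaw 150.0 t 27.0 q7 55.8 F [-0.7  0.   0.3] grip 0.0871 dist 0.108
```

View pics/t10.png

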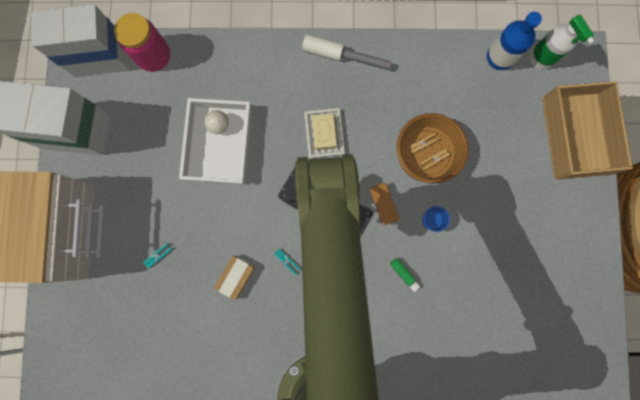

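The soap is centred in the dish at (324,131), ball B is in the tub at (216,121), and both pegs are in the basket. The gripper body appears near the brush but stays well above it (0.08 m against 0.038 m). Grasping ball A.

```bash
python3 -m handwheel '[[0.087,0,0,0.03,0],[0.087,0,0,0.06,0],[0.087,0,0,0.085,0],[0.087,0,0,0.1,0],[0.087,0,0,0.107,0],[0.087,0,0,0.107,0],[0.02,0,0,0.107,0],[0.02,0,0,0.107,0],[0.02,0,0,0.107,0],[0.02,0,0,0.107,0],[0.02,0,0,0.107,0],[0.02,0,0,0.107,0]]' 12; python3 -m handwheel '[[0.02,0,0,-0.04,0],[0.02,0,0,-0.08,0],[0.02,0,0,-0.12,0],[0.02,0,0,-0.16,0],[0.02,0,0,-0.19,0],[0.02,0,0,-0.19,0],[0.02,0,0,-0.19,0]]';python3 go.py .587 .279 .12 176
```

```text
time_s: 28.2
tool_pos: [0.4507, -0.0013, 0.012]
tool_rot: [180.0, 0.0, 150.0]
force: [-0.0, 0.2, 3.9]
grip_width: 0.0591
time_s: 28.9
tool_pos: [0.4503, -0.0014, 0.2016]
tool_rot: [180.0, 0.0, 150.0]
force: [-0.1, 0.1, -1.3]
grip_width: 0.0597
shift [0.0219 0.3111 0.0819] twist -0.454 off-neutral 60.6
shift [0.0219 0.3111 0.0819] twist 2.688 off-neutral -119.4
now [ 0.4503 -0.0014  0.2016] yaw 150.0 t 28.9 q7 53.5 F [-0.1  0.1 -1.3] grip 0.0597 dist 0.322
```

```bash
python3 -c "
from h import *
print(plane('top',(216,121),.034))"; python3 -m handwheel '[[0.02,0.022,0.311,0,-0.454],[0.02,0.022,0.311,0,-0.454],[0.02,0.022,0.311,0,-0.454],[0.02,0.022,0.311,0,-0.454],[0.02,0.022,0.311,0,-0.454],[0.02,0.022,0.311,0,-0.454],[0.02,0.022,0.311,0,-0.454],[0.02,0.022,0.311,0.03,-0.454],[0.02,0.022,0.311,0.06,-0.454],[0.02,0.022,0.311,0.08,-0.454],[0.02,0.022,0.311,0.08,-0.454],[0.02,0.022,0.311,0.08,-0.454]]';python3 go.py .587 .279 .017 176
python3 - <<'E'
from cell import *
import cv2
im=read_camera("scene"); cv2.imwrite('pics/s11.png',cv2.resize(im[140:280,340:500],None,fx=4,fy=4))
E
```

```text
[0.68146635 0.27526035 0.034     ]
time_s: 30.1
tool_pos: [0.5861, 0.2779, 0.1205]
tool_rot: [-179.9, -0.1, 176.0]
force: [0.6, -0.4, 0.4]
grip_width: 0.0595
shift [-0.001   0.0013  0.1035] twist -0.001 off-neutral 60.6
shift [-0.001   0.0013  0.1035] twist 3.141 off-neutral -119.4
now [0.5861 0.2779 0.1205] yaw 176.0 t 30.1 q7 64.4 F [ 0.6 -0.4  0.4] grip 0.0595 dist 0.104
```

View pics/s11.png

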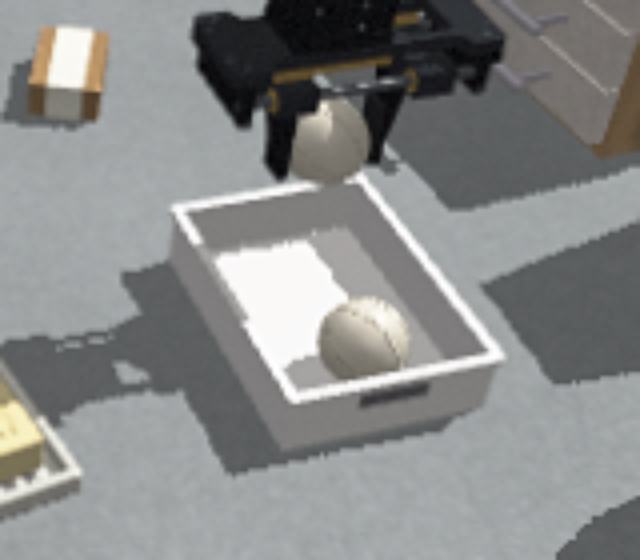

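Ball A hangs over the near half of the tub, and ball B at crop (365,340) is well clear. Lowering and releasing.

```bash
python3 -m handwheel '[[0.02,0,0.001,0.03,0],[0.02,0,0.001,0.06,0],[0.02,0,0.001,0.085,0],[0.02,0,0.001,0.097,0],[0.02,0,0.001,0.102,0],[0.02,0,0.001,0.102,0],[0.075,0,0.001,0.102,0],[0.075,0,0.001,0.102,0],[0.075,0,0.001,0.102,0],[0.075,0,0,0.07,0],[0.075,0,0,0.03,0],[0.075,0,0,-0.02,0],[0.075,0,0,-0.06,0],[0.075,0,0,-0.1,0],[0.075,0,0,-0.1,0]]'
python3 -m handwheel '[[0.075,0.05,0.05,-0.03,0],[0.075,0.1,0.1,-0.03,0],[0.075,0.1,0.1,-0.03,0],[0.075,0.1,0.1,-0.03,0],[0.075,0.1,0.1,-0.03,0]]'
python3 - <<'E'
from cell import *
from m import *
np.set_printoptions(precision=1,suppress=True)
im=read_camera("top"); cv2.imwrite('pics/t12.png',im); s=read_camera("scene"); cv2.imwrite('pics/s12.png',s)
for n,b,f,z in [('soap',(298,100,350,165),cream,.039),('brush',(365,178,405,230),wood,.038),('cup',(415,200,455,238),blue,.048)]:
    r=blob(im,'top',b,f,z)
    if r: print(n,r[0],np.array(r[2][0]),np.array(r[2][1]),round(r[2][2],1),r[4])
E
```

```text
time_s: 31.65
tool_pos: [0.5902, 0.2801, 0.2297]
tool_rot: [179.6, 0.6, 176.0]
force: [0.1, 0.8, -0.0]
grip_width: 0.0747
time_s: 32.15
tool_pos: [0.4928, 0.3869, 0.2515]
tool_rot: [180.0, 0.0, 176.2]
force: [0.1, -1.3, 0.0]
grip_width: 0.0748
soap 750 [655.6   1.2] [88.5 55.4] 6.4 [655.6   1.3]
brush 681 [ 475.6 -147.3] [98.4 42.9] 20.1 [ 475.3 -147.5]
cup 508 [ 438.7 -271.8] [55.9 63.2] 0.6 [ 438.6 -271.9]
```

View pics/t12.png

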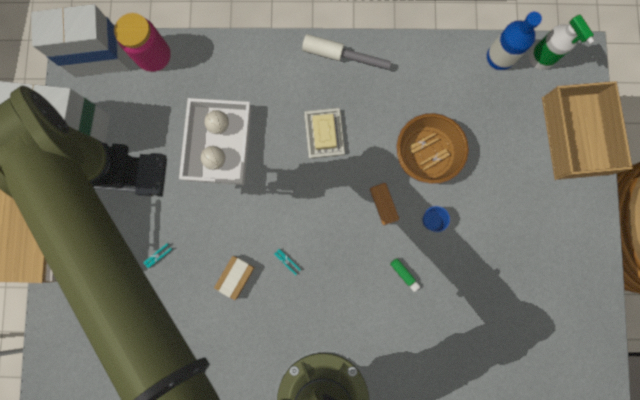

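View pics/s12.png

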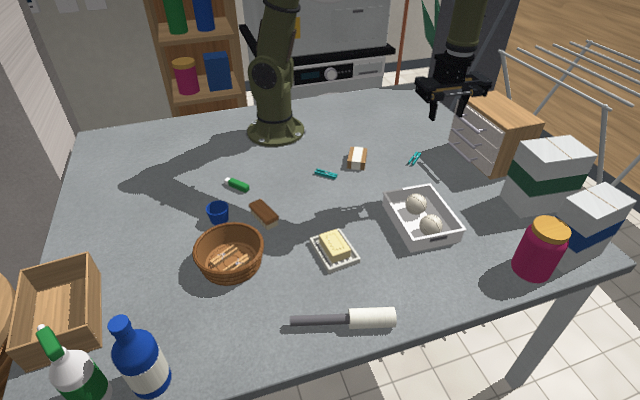

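Everything is in place: the balls are in the tub at (216,121) and (212,158), the soap is in the dish and the pegs are in the basket. The brush and cup moved by less than 1 mm. I'll let the arm settle, then hand in.

```bash
python3 -m handwheel '[[0.075,0,0,0,0],[0.075,0,0,0,0],[0.075,0,0,0,0],[0.075,0,0,0,0],[0.075,0,0,0,0]]'; python3 -c "
from cell import *
from h import *
print(plane('top',(216,121),.034),plane('top',(212,158),.034)); sign_off()"
```

```text
time_s: 32.75
tool_pos: [0.4941, 0.3854, 0.2516]
tool_rot: [180.0, 0.0, 176.0]
force: [-0.5, 0.3, 0.9]
grip_width: 0.0749
[0.68146635 0.27526035 0.034     ] [0.58590881 0.28151363 0.034     ]
the job is handed in; nothing more can be done
```

I sorted all five items and handed the job in at about 33 s of the 136 s limit. No verdict is reported at hand-in, so the results below are from my own last camera checks.

- **Pegs:** both wooden pegs lie side by side on the basket floor. I left the turquoise look-alikes alone.
- **Balls:** both are on the tub floor, about 48 mm either side of its centre along its length.
- **Soap:** it lies flat in the dish with its long side along the dish's. Its centre measured about 4 mm from the dish's centre, and the limit is 17 mm.
- **Brush and cup:** both measured within 1 mm of where they started, against the 30 mm limit.
- **Robot:** the gripper was open and clear of everything when I handed in.

**Disagreement with the description:** it says the long sides of the tub and dish lie along world y, but the pictures show them along world x. I went by the pictures, and everything fitted. No check failed.

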